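Prop the sample bin's flap and fetch the vial

TASK

A vial was dropped into the grey bench bin by mistake. Use the square brown bottle as a prop: press the bin's paddle down with it and stand it upright on the bin's foot plate, between the kerb and the bin wall, so that it keeps the spring-closed flap open by itself. Then take the slender vial (not the squat jar) out of the bin and stand it upright in the glass dish, leaving the flap propped open.

Things in the scene. Friction and masses are not known exactly. Their poses are not given: they have to be found in the camera images.
- bin: Fixed grey open-topped bin. Origin: on the bench under the middle of the flap hinge; x along the hinge, y towards the compartment, z up. Compartment outside x -90 to 90, y 4 to 132 mm, 4 mm walls, rims 85 mm and inner floor 15 mm above the bench. Steel foot plate 6 mm thick, y -94 to 132. On it, a kerb 110 mm along x: inner face y = -81, outer face y = -91, top 19 mm above the bench.
- flap (a joint): Opening angle (rad) of the aluminium flap: 0 closed, flat over the compartment to y = 135 mm; about 1.35 propped, its edge then 222 mm above the bench (axis at bin y = 0, z = 89 mm); 1.7 stop. Its press paddle, 64 mm wide (x), sticks out 75 mm from the hinge to -y, 16 degrees upward when closed. Pressed down with 2 to 5 N it lifts the flap; let go, it springs shut.
- prop_spot (a point): Point on the foot plate's top (6 mm above the bench) under the paddle, at x = 0, y = -51 mm in the bin frame; axes as the bin. The brown bottle, sides parallel to the bin, lowered straight down to here (within 8 mm) pushes the paddle down past itself and stands with the paddle hanging between it and the bin wall. Let go, it is slid a few mm against the kerb and holds.
- brown_bottle: Loose square brown plastic bottle with round ribbed cap: 43 x 43 mm, 84 mm high (square body to 63 mm, above it the cap, 36 mm across), 0.16 kg, standing on the bench. Origin at the centre of its underside, z up, x and y square to its flats. The prop.
- vial: Loose slender capped vial, 28 mm across, 60 mm high, 0.03 kg, standing on the bin's inner floor about 85 mm in +y from the hinge and 38 mm to one side in x. A squat clear jar with cream lid (40 mm across, 47 mm high) stands likewise on the other side, their centres 70 mm or more apart. Origin at the centre of its underside, z up.
- dish: Loose low round clear glass dish, no lid, 80 mm in diameter, 14 mm high, wall 2.5 mm, inner floor 3 mm above the bench, flat on the bench. Origin at the centre of its underside.

How it is judged:
On the way, in this order (a step that is already met when the one before it is completed fails the run):
1. the brown bottle, let go, stands on the bin's foot plate and keeps the flap open (value of joint flap above 1 rad and angle between brown_bottle's own z axis and vertical below 0.2 rad and horizontal distance between brown_bottle and prop_spot below 0.035 m and z of brown_bottle in the frame of bin below 0.02 m and contact force between each of the arm, the fingers and brown_bottle below 0.2 N and contact force between each of the arm, the fingers and bin below 0.2 N), for 0.3 s.
2. the vial is lifted out of the bin while the flap stays propped (height (world z) of vial above 0.09 m and value of joint flap above 1 rad), for 0.1 s.
At the end, for the whole second after the job is handed in: The flap is held open (over 1.0 rad) by the brown bottle standing upright (within 11 degrees) on the bin's foot plate, within 35 mm of the prop spot; the vial stands upright (within 8 degrees), at rest, on the dish's floor, its axis within 30 mm of the dish's centre (value of joint flap above 1 rad and angle between brown_bottle's own z axis and vertical below 0.2 rad and horizontal distance between brown_bottle and prop_spot below 0.035 m and z of brown_bottle in the frame of bin below 0.02 m and horizontal distance between vial and dish below 0.03 m and height (world z) of vial below 0.012 m and angle between vial's own z axis and vertical below 0.15 rad and linear speed of vial below 0.02 m/s); the robot touches nothing.
It also fails if it takes over 58 s, if anything falls off the work surface, if the arm or the gripper's body presses on something with over 40 N, if the wrist force passes 120 N, or if a joint passes its speed limit or range.

ROBOT

A 6-joint arm with a two-finger parallel gripper is mounted at the origin on the work surface; the furniture and walls round the work are solid. World frame = base frame: x ahead of the robot, y to its left, z up, the work surface at z = 0. Lengths are in m, angles in rad, forces in N, time in s.
With the tool pointing down it reaches from about 0.25 to 0.775 m from the base axis. Payload 4 kg.
Tool frame: the origin (TCP) lies at the very end of the fingers, on their centre line; the grasp point (between the pads) lies 19 mm behind it (ctrl.hold_point_z is the distance from the TCP to the grasp point, in m); z points along the fingers, y is the line along which they close (so a half turn about z gives the same grasp; the last joint's range is limited). The gripper opens to 94 mm and grips with 3 to 60 N. Pads are 16 mm wide; open, the fingers measure 119 mm over their backs; the gripper's body (75 mm by 177 mm) begins 78 mm behind the grasp point.
Start: joints at [-1.43, 0.087, 1.371, -0, 1.684, -0.103], TCP at [0.133, -0.534, 0.167] pointing down, gripper open.
Joint ranges: [-3.1, 3.1], [-0.76, 2.03], [0.27, 2.55], [-1.08, 4.22], [0.17, 2.65], [-2.57, 2.57]. Speed limits (rad/s): [2.79, 2.79, 3.14, 3.14, 3.14, 3.14].

INTERFACE

Orientations are given as a rotation vector (axis times angle).
In Python, from rig import ctrl, eyes, observe gives the robot as it stands (ctrl), with the cameras (eyes) and the readings as plain functions.
- The arm moves only by the shell command python3 steer.py 'ROWS' [FORCE]. ROWS is rows parted by semicolons, their numbers by spaces, 1 to 12 of them, each of 5 numbers: dx, dy, dz in m, then a turn about the tool's z in rad, then the finger opening in m; each row shifts and turns the commanded pose from where the row before left it, along the tool's axes as they then stand; what a row does not reach is not made up. A row lasts 1/8 s, in which the tool goes at most 0.0625 m and 0.188 rad, less where a joint would pass 70% of its speed; a pose out of reach is approached as far as the arm can. The fingers move at their own pace and stop on an object; FORCE is the grip in N (left out, the last holds). Time passes only in rows, so rows that do not move let the fingers close. It prints the time, the measured TCP pose, the force, the opening and the grip force at its end.
- observe(): the state, without advancing time (a new reading comes with each control period).
- eyes.camera(name): name is "side" or "top" or "wrist"; returns the picture (420x560x3 uint8, red, green, blue); there is no depth.
- eyes.calibration(name): a dict with "K" (3x3 intrinsics, pixels), "R" (3x3) and "t" (3): a world point X has camera coordinates R X + t; the wrist camera has in their place "mount" (4x4, takes a point from camera to tool coordinates, whose origin is the TCP and whose axes are the flange's). Camera axes: x right, y down, z forward; pixel columns grow to the right and rows downward; lengths in m; the calibration is good to about 2 mm. A picture is of the moment at which its call begins: read the wrist's pose just before it. calibration takes no time and is no camera call.
- ctrl.finish_job(): hands the job in; it is judged then, once.
The state is a dict: "time": time; "joints": joint angles; "qd": joint speeds; "effort": joint torques, N m; "position": TCP position; "tcp_rot": TCP orientation; "contact_force": force on the tool from outside, world axes, zero at the start; "wrist_torque": the same for the moment, N m; "gripper_width": finger opening in m; "grasp_force": force on a finger pad.
Only numpy, scipy, OpenCV 4.12 (cv2) and the standard library are available. Lean on these libraries where they do the work, as an engineer would, in place of code of your own. Each camera call takes 0.05 s, during which the arm holds its last target. There are 200 camera calls.

## Working session

There is one attempt and no reset: what is moved stays moved. The work goes in short steps, Python scripts to look and compute and a shell command to move; the robot and the scene stay as the last step left them, time stands still between calls to the robot, and variables do not carry over. Pictures are saved under pics/ and viewed, at most 10 in all, crops included, and the job is handed in when it is done.

```bash
ls; mkdir -p pics; python3 - <<'E'
from rig import ctrl, eyes, observe
import cv2,json,numpy as np
for n in("top","side"):
    im=eyes.camera(n); cv2.imwrite(f"pics/{n}0.png",im[:,:,::-1])
for n in("top","side","wrist"): print(n,{k:np.round(v,4).tolist() for k,v in eyes.calibration(n).items()})
print(observe())
E
```

```text
pics
rig.py
steer.py
top {'K': [[404.6801, 0.0, 280.6743], [0.0, 404.6801, 209.5448], [0.0, 0.0, 1.0]], 'R': [[-0.0072, -0.9999, 0.0071], [-0.9871, 0.006, -0.16], [0.16, -0.0082, -0.9871]], 't': [-0.0827, 0.4877, 0.9521]}
side {'K': [[471.29, 0.0, 274.7677], [0.0, 471.29, 211.2879], [0.0, 0.0, 1.0]], 'R': [[0.9956, -0.0914, -0.0207], [-0.063, -0.4896, -0.8697], [0.0694, 0.8672, -0.4932]], 't': [-0.4758, 0.0914, 0.9948]}
wrist {'K': [[300.3572, 0.0, 279.2161], [0.0, 300.3572, 201.9093], [0.0, 0.0, 1.0]], 'mount': [[0.0007, -0.9714, -0.2376, 0.0683], [1.0, 0.0008, -0.0002, -0.0002], [0.0004, -0.2376, 0.9714, -0.2187], [0.0, 0.0, 0.0, 1.0]]}
{'time': 0.1, 'joints': array([-1.43009884e+00,  8.78655255e-02,  1.37208807e+00, -3.40624644e-05,
        1.68363527e+00, -1.03121217e-01]), 'qd': array([-0.00096808, -0.00081805, -0.00226071, -0.00139124, -0.00048088,
       -0.0003457 ]), 'effort': array([ 1.87851569e-03, -3.41250587e+01, -3.03301084e+01,  7.20838364e-02,
        3.03464534e-02, -9.86406417e-05]), 'position': array([ 0.13266493, -0.53316091,  0.16623747]), 'tcp_rot': array([-3.11629686e+00, -3.81793020e-01,  1.11999828e-04]), 'contact_force': array([-0.21492542,  1.07749516, -0.21116641]), 'wrist_torque': array([ 0.01337785, -0.00049552, -0.04054591]), 'grasp_force': 0.0, 'gripper_width': 0.09388467317451028}
```

View pics/top0.png

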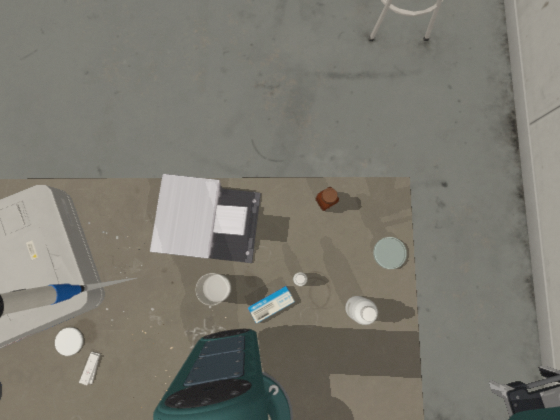

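View pics/side0.png

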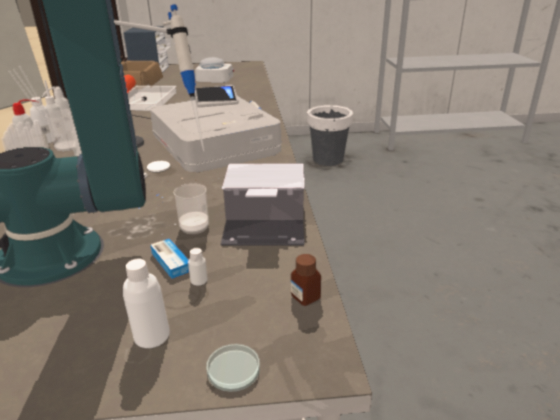

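The top view shows the bin flap (187,217), paddle (231,220), foot plate out to column 260, brown bottle (328,200) and dish (390,253). The side view shows the same scene: bottle (306,280), dish (233,368), plate front edge near row 240. I'll enlarge for the corners.

```bash
cat > h.py <<'E'
import numpy as np,cv2
from rig import ctrl, eyes, observe
from scipy.spatial.transform import Rotation as Ro
def ray(n,uv,pose=None):
    c=eyes.calibration(n); K=np.array(c["K"]); d=np.linalg.inv(K)@[uv[0],uv[1],1]
    if n=="wrist":
        M=np.array(c["mount"]); p,r=pose; R=Ro.from_rotvec(r).as_matrix()
        return p+R@M[:3,3], R@M[:3,:3]@d
    R=np.array(c["R"]); t=np.array(c["t"]); return -R.T@t, R.T@d
def plane(n,uv,z,pose=None):
    o,d=ray(n,uv,pose); return o+d*(z-o[2])/d[2]
def proj(n,X):
    c=eyes.calibration(n); q=np.array(c["K"])@(np.array(c["R"])@X+np.array(c["t"])); return q[:2]/q[2]
E
python3 - <<'E'
import cv2,numpy as np
t=cv2.imread("pics/top0.png"); s=cv2.imread("pics/side0.png")
a=cv2.resize(t[165:275,145:345],None,fx=4,fy=4,interpolation=cv2.INTER_CUBIC)[:, :800]
cv2.imwrite("pics/c1.png",a)
b=cv2.resize(s[155:305,210:330],None,fx=4,fy=4,interpolation=cv2.INTER_CUBIC); cv2.imwrite("pics/c2.png",b)
E
```

```text
(no output)
```

View pics/c1.png

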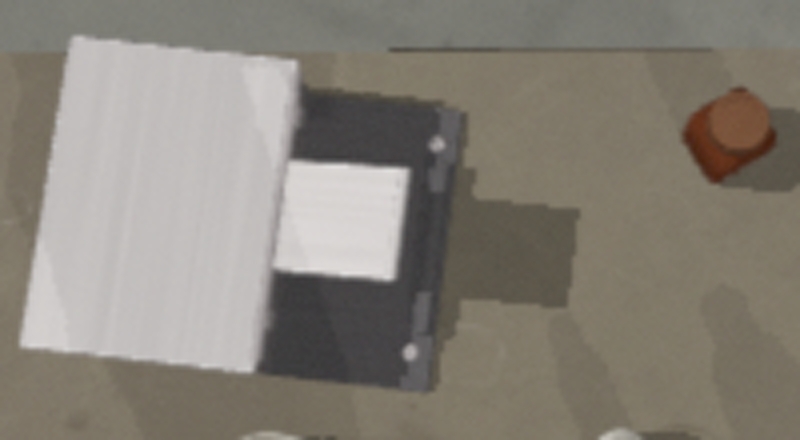

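View pics/c2.png

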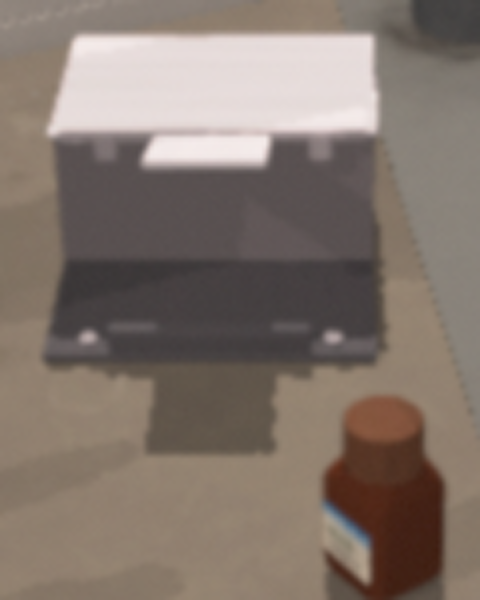

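The crops show flap corners at c1 (73,37),(298,62),(255,372),(22,346), plate outer corners (466,112),(430,390), cap centre (739,121). The bottle body is rotated about 45° to the image, with corners (740,88),(684,135),(718,183),(776,135). Its base corner in the side crop is (385,597).

```bash
python3 - <<'E'
from h import *
np.set_printoptions(precision=4,suppress=True)
c=lambda p:(p[0]/4+145-.375,p[1]/4+165-.375)
s=lambda p:(p[0]/4+210-.375,p[1]/4+155-.375)
F=[plane("top",c(p),.09) for p in [(73,37),(298,62),(255,372),(22,346)]]
P=[plane("top",c(p),.006) for p in [(466,112),(430,390)]]
print("flap",*F,"plate",*P)
ang=lambda v:np.degrees(np.arctan2(v[1],v[0]))
print("x axis angles",ang(F[1]-F[2]),ang(F[0]-F[3]),ang(P[0]-P[1]), "y",ang(F[0]-F[1])-90,ang(F[3]-F[2])-90)
print("sizes",np.linalg.norm(F[1]-F[2]),np.linalg.norm(F[0]-F[1]),np.linalg.norm(P[0]-P[1]))
print("side flap",*[plane("side",s(p),.09) for p in [(377,133),(49,134)]],"side plate",*[plane("side",s(p),.006) for p in [(375,356),(44,356)]])
print("kerb/plate",*[plane("top",c(p),.019) for p in [(446,170),(420,330)]])
cap=plane("top",c((739,121)),.084); cap2=plane("side",s((383,418)),.084); print("cap",cap,cap2)
for p in [(740,88),(684,135),(718,183),(776,135)]:
  for z in(0,.063):
    q=plane("top",c(p),z)-cap; print(p,z,q[:2],np.hypot(*q[:2]),ang(q))
q=plane("side",s((385,597)),0)-cap2;print("sidecorner",q,ang(q))
t=cv2.imread("pics/top0.png");
for n,box in(("top",(365,230,415,280)),("side",(195,335,270,400))):
  im=cv2.imread(f"pics/{n}0.png"); x0,y0,x1,y1=box; g=im[y0:y1,x0:x1].astype(int)
  m=((g[:,:,1]-g[:,:,2])>2).astype(np.uint8)
  m=cv2.morphologyEx(m,cv2.MORPH_OPEN,np.ones((3,3)))
  k=max(cv2.findContours(m,0,2)[0],key=cv2.contourArea); e=cv2.fitEllipse(cv2.convexHull(k)); print(n,e)
  u=(e[0][0]+x0,e[0][1]+y0); print(plane(n,u,.014),plane(n,u,.007))
E
```

```text
flap [0.5657 0.1911 0.09  ] [0.5499 0.0586 0.09  ] [0.3691 0.08   0.09  ] [0.3847 0.213  0.09  ] plate [ 0.5366 -0.0366  0.006 ] [ 0.3609 -0.0144  0.006 ]
x axis angles -6.736841011976069 -6.902035047082731 -7.208609476131916 y -6.804093973054989 -6.7121647537791915
sizes 0.182076243843067 0.1334003530205583 0.17714509416500487
side flap [0.5501 0.0618 0.09  ] [0.3693 0.0847 0.09  ] side plate [ 0.536  -0.0331  0.006 ] [ 0.3608 -0.0115  0.006 ]
kerb/plate [ 0.497  -0.0247  0.019 ] [ 0.3972 -0.0089  0.019 ]
cap [ 0.5143 -0.2005  0.084 ] [ 0.5148 -0.1982  0.084 ]
(740, 88) 0 [ 0.0383 -0.0122] 0.04025132794109367 -17.716697854795672
(740, 88) 0.063 [ 0.0245 -0.0039] 0.024789086834295537 -9.052214354561174
(684, 135) 0 [0.0078 0.0245] 0.025678742850699782 72.40452656480369
(684, 135) 0.063 [-0.0042  0.0306] 0.030842526207833468 97.84110160199506
(718, 183) 0 [-0.0235  0.0034] 0.023757558919084598 171.67887398069897
(718, 183) 0.063 [-0.0335  0.0108] 0.035244180606361426 162.12734113095698
(776, 135) 0 [ 0.0074 -0.0345] 0.03531160265726118 -77.8736254224355
(776, 135) 0.063 [-0.0045 -0.0248] 0.025207587927621896 -100.3552644776224
sidecorner [-0.001  -0.0191 -0.084 ] -92.94488010264739
top ((24.555566787719727, 22.595277786254883), (31.496482849121094, 32.92789840698242), 121.25418090820312)
[ 0.3817 -0.355   0.014 ] [ 0.382  -0.3569  0.007 ]
side ((30.42507553100586, 45.06625747680664), (15.827024459838867, 33.79509735107422), 107.0311279296875)
[ 0.3714 -0.3839  0.014 ] [ 0.3709 -0.3778  0.007 ]
```

```bash
cat >> h.py <<'E'
def delta(x,y,z,yaw):
    "tool-frame shift (before turning) and tool turn to reach target with tool down"
    s=observe(); R=Ro.from_rotvec(s["tcp_rot"]).as_matrix(); d=R.T@(np.array([x,y,z])-s["position"])
    yw=np.arctan2(R[1,0],R[0,0]); w=(np.radians(yaw)-yw+np.pi)%(2*np.pi)-np.pi
    print("shift",d.round(4),"turn",round(-w,4),"yaw",round(np.degrees(yw),2),"t",s["time"])
def snap(n):
    s=observe(); im=eyes.camera(n)[:,:,::-1].copy(); return im,(s["position"],s["tcp_rot"])
E
python3 steer.py '.05 -.0258 0 0 .094;.05 -.0258 0 0 .094;.05 -.0258 0 0 .094;.05 -.0258 0 0 .094;.05 -.0258 0 0 .094;.05 -.0258 0 0 .094;.05 -.0258 0 0 .094;.05 -.0258 0 0 .094;.05 -.0258 0 -.145 .094;0 0 0 -.145 .094;0 0 0 -.145 .094;0 0 0 0 .094'
python3 - <<'E'
from h import *
im,p=snap("wrist"); np.savez("pics/w1.npz",p=p[0],r=p[1]); cv2.imwrite("pics/w1.png",im); print(p)
t,_=snap("top"); cv2.imwrite("pics/top1.png",t)
E
```

```text
time: 1.6
position: [0.5132, -0.1994, 0.1666]
tcp_rot: [-2.962, -1.044, 0.001]
contact_force: [-0.2, 0.6, 0.4]
gripper_width: 0.0945
grasp_force: 0.0
(array([ 0.51322694, -0.19941124,  0.16658283]), array([-2.96219657e+00, -1.04374006e+00,  1.46912821e-03]))
```

View pics/w1.png

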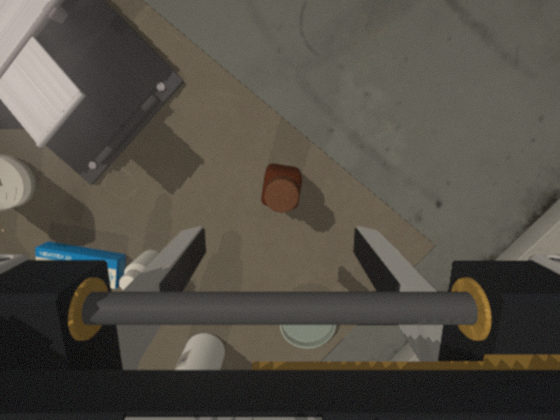

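The wrist view shows the bottle cap at (282,195) with the body edge above it running from about (268,165) to (301,168), so it is nearly square to the gripper. Dish is at (308,330), partly hidden. Now the precise yaw from the mask.

```bash
python3 - <<'E'
from h import *
np.set_printoptions(precision=4,suppress=True)
im=cv2.imread("pics/w1.png"); f=np.load("pics/w1.npz"); pose=(f["p"],f["r"])
g=im.astype(int); m=((g[:,:,2]-g[:,:,0])>28).astype(np.uint8); m[:150]=0;m[225:]=0;m[:,:250]=0;m[:,320:]=0
k=max(cv2.findContours(m,0,2)[0],key=cv2.contourArea); h=cv2.convexHull(k)
print(cv2.approxPolyDP(h,2.,True)[:,0].tolist())
cap=plane("wrist",(282,195),.084,pose); print(cap)
c=cv2.resize(im[150:225,240:325],None,fx=7,fy=7,interpolation=cv2.INTER_CUBIC); cv2.imwrite("pics/c3.png",c)
E
```

```text
[[269, 163], [296, 168], [300, 174], [297, 204], [288, 211], [278, 213], [262, 206], [261, 178]]
[ 0.5163 -0.2     0.084 ]
```

View pics/c3.png

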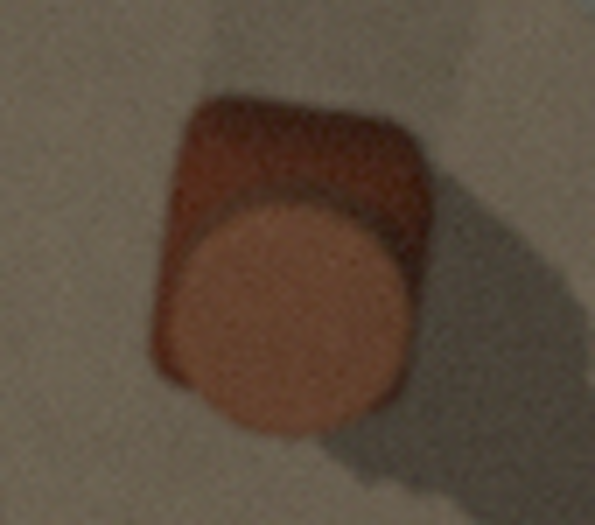

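```bash
python3 -c "
from h import *
delta(.515,-.1997,.034,31)"
```

```text
shift [0.0015 0.0012 0.1329] turn 0.1353 yaw 38.75 t 1.7
```

```bash
python3 steer.py '.0015 .0012 0 .135 .094;0 0 .05 0 .094;0 0 .05 0 .094;0 0 .033 0 .094;0 0 0 0 .03;0 0 0 0 .03;0 0 0 0 .03;0 0 0 0 .03;0 0 0 0 .03;0 0 0 0 .03' 25
```

```text
time: 2.95
position: [0.5154, -0.1998, 0.0345]
tcp_rot: [3.026, 0.844, 0.0]
contact_force: [-0.7, 0.1, -0.2]
gripper_width: 0.0371
grasp_force: 0.0
```

```bash
python3 steer.py '0 0 0 0 .03;0 0 0 0 .03'; python3 - <<'E'
from h import *
im,p=snap("wrist"); s,_=snap("side")
cv2.imwrite("pics/d1.png",np.hstack([cv2.resize(im[130:420,100:460],(420,338)),cv2.resize(s[150:320,210:400],(378,338))]))
E
```

```text
time: 3.2
position: [0.5154, -0.1998, 0.0345]
tcp_rot: [3.026, 0.844, 0.0]
contact_force: [-0.4, 0.2, 1.1]
gripper_width: 0.0347
grasp_force: 25.0
```

View pics/d1.png

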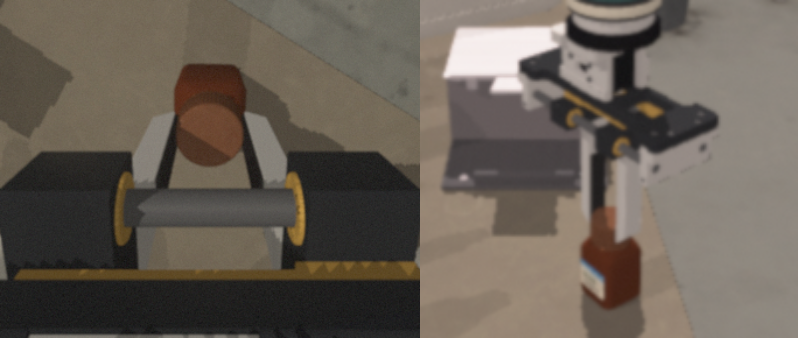

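The wrist half shows the fingers at either side of the cap (cap (280,242) full-res). The side half shows the fingertips ending near the shoulder with the bottle still upright. I'll check numbers.

```bash
python3 - <<'E'
from h import *
np.set_printoptions(precision=4,suppress=True)
s=observe(); pose=(s["position"],s["tcp_rot"]); R=Ro.from_rotvec(pose[1]).as_matrix()
im,_=snap("wrist"); g=im.astype(int)
for uv,z in [((280,241.6),.084),((250,188),.063),((310,188),.063),((280,186),.063)]:
  print(uv,R.T@(plane("wrist",uv,z,pose)-pose[0]))
sd,_=snap("side"); g=sd.astype(int); m=((g[:,:,2]-g[:,:,0])>28).astype(np.uint8); m[:240]=0; m[:,:285]=0;m[:,340:]=0
k=max(cv2.findContours(m,0,2)[0],key=cv2.contourArea);print(cv2.boundingRect(k))
i0=cv2.imread("pics/side0.png").astype(int);m=((i0[:,:,2]-i0[:,:,0])>28).astype(np.uint8); m[:240]=0; m[:,:285]=0;m[:,340:]=0
k=max(cv2.findContours(m,0,2)[0],key=cv2.contourArea);print(cv2.boundingRect(k))
for a in (0,.034,.053): print(a,proj("side",pose[0]+[0,0,a-.0345]))
cv2.imwrite("pics/e1.png",np.hstack([cv2.resize(im[160:280,210:350],None,fx=2.85,fy=2.85,interpolation=2),cv2.resize(sd[220:310,270:340],(266,342),interpolation=2)]))
E
```

```text
(280, 241.6) [ 0.0026  0.0002 -0.0496]
(250, 188) [ 0.0311 -0.0192 -0.0286]
(310, 188) [ 0.0311  0.0195 -0.0286]
(280, 186) [ 0.0324  0.0002 -0.0286]
(285, 240, 55, 124)
(285, 240, 55, 161)
0 [305.3368 297.5028]
0.034 [305.5527 282.6432]
0.053 [305.6771 274.0781]
```

View pics/e1.png

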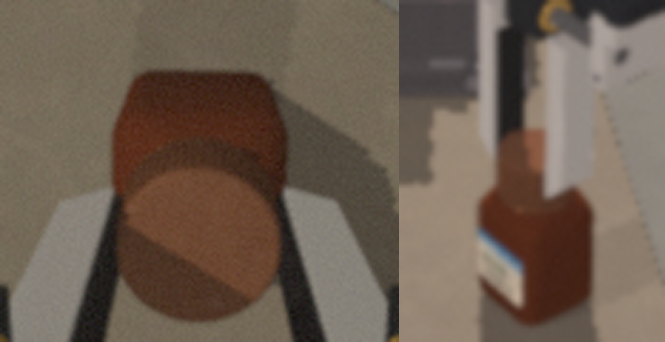

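```bash
python3 steer.py '0 0 0 0 .094;0 0 0 0 .094;0 0 0 0 .094;0 0 0 0 .094;0 0 0 0 .094'; python3 - <<'E'
from h import *
np.set_printoptions(precision=4,suppress=True)
print(ctrl.hold_point_z)
s,_=snap("side"); i0=cv2.imread("pics/side0.png")
# difference from the start picture: what the arm covers, lowest row per column
d=(np.abs(s.astype(int)-i0).max(2)>30); 
print([(c,int(np.nonzero(d[150:330,c])[0].max()+150) if d[150:330,c].any() else None) for c in range(255,380,4)])
P=observe(); R=Ro.from_rotvec(P["tcp_rot"]).as_matrix()
for w in(-.053,.053): print(w,proj("side",P["position"]+R@[0,w,0]),proj("side",P["position"]+R@[0,w,-.03]))
E
```

```text
time: 4.03
position: [0.5153, -0.1998, 0.0342]
tcp_rot: [3.026, 0.844, -0.0]
contact_force: [-0.1, -0.4, -0.3]
gripper_width: 0.0811
grasp_force: 0.0
0.0188
[(255, None), (259, 189), (263, 205), (267, 197), (271, 207), (275, 209), (279, 201), (283, 249), (287, 329), (291, 329), (295, 329), (299, 207), (303, 207), (307, 230), (311, 233), (315, 236), (319, 278), (323, 249), (327, 257), (331, 226), (335, 224), (339, 222), (343, 221), (347, 219), (351, 225), (355, 215), (359, 213), (363, None), (367, None), (371, None), (375, None), (379, None)]
-0.053 [287.3085 268.4629] [287.1846 255.1945]
0.053 [325.3885 297.8257] [325.9674 283.8482]
```

```bash
python3 steer.py '0 0 0 0 .094;0 0 .012 0 .094;0 0 .012 0 .094;0 0 .006 0 .094;0 0 0 0 .094' && python3 - <<'E'
from h import *
s,_=snap("side"); i0=cv2.imread("pics/side0.png")
d=(np.abs(s.astype(int)-i0).max(2)>30)
print([(c,int(np.nonzero(d[150:330,c])[0].max()+150) if d[150:330,c].any() else None) for c in range(279,335,2)])
P=observe(); print(P["contact_force"],P["effort"]); R=Ro.from_rotvec(P["tcp_rot"]).as_matrix()
for w in(-.053,.053): print(w,proj("side",P["position"]+R@[0,w,0]))
cv2.imwrite("pics/e2.png",cv2.resize(s[150:330,210:400],None,fx=3,fy=3,interpolation=2))
E
```

```text
time: 4.7
position: [0.5146, -0.1994, 0.0031]
tcp_rot: [-3.025, -0.843, 0.003]
contact_force: [1.1, -0.2, 0.4]
gripper_width: 0.0937
grasp_force: 0.0
[(279, 329), (281, 329), (283, 329), (285, 329), (287, 329), (289, 329), (291, 329), (293, 329), (295, 329), (297, 329), (299, 262), (301, 263), (303, 263), (305, 226), (307, 241), (309, 249), (311, 251), (313, 252), (315, 253), (317, 255), (319, 295), (321, 294), (323, 329), (325, 329), (327, 329), (329, 329), (331, 329), (333, 242)]
[0.46432226 0.28762322 0.64633238] [-1.41814667e-04 -3.53258479e+01 -2.75493908e+01  6.83265296e-02
 -1.04819960e-02 -5.33688926e-04]
-0.053 [287.2808438  281.42791029]
0.053 [324.65846978 311.46833046]
```

View pics/e2.png

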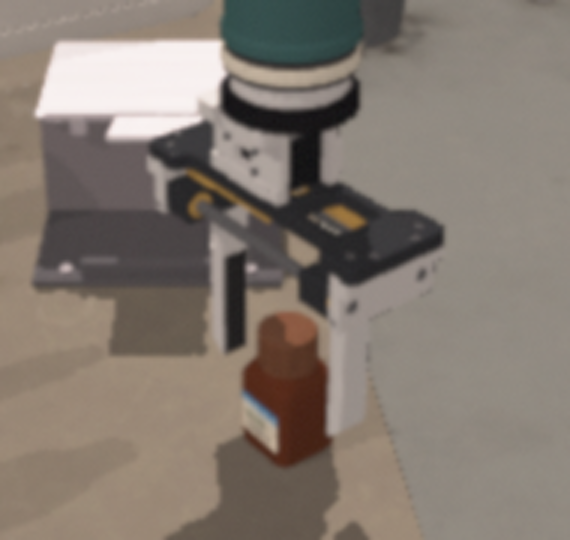

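The crop shows the fingers straddling the bottle with tips at about row 294/267, i.e. about 38 mm above the bench. The reported TCP sits about 37 mm beyond the real tips, so the height is now right for the body.

```bash
python3 steer.py '0 0 0 0 .035;0 0 0 0 .035;0 0 0 0 .035;0 0 0 0 .035;0 0 0 0 .035;0 0 0 0 .035;0 0 -.05 0 .035;0 0 -.05 0 .035;0 0 -.045 0 .035;0 0 0 0 .035' 40; python3 -c "
from h import *
delta(.4533,.0154,.145,83.2)"
```

```text
time: 6.0
position: [0.5178, -0.201, 0.1539]
tcp_rot: [3.02, 0.842, 0.011]
contact_force: [1.2, -0.2, -2.0]
gripper_width: 0.042
grasp_force: 40.0
shift [ 0.0568 -0.2186  0.0074] turn -0.9082 yaw 31.16 t 6.0
```

```bash
python3 steer.py '.0114 -.0437 0 0 .035;.0114 -.0437 0 0 .035;.0114 -.0437 0 0 .035;.0114 -.0437 0 0 .035;.0114 -.0437 0 0 .035;0 0 0 -.1816 .035;0 0 0 -.1816 .035;0 0 0 -.1816 .035;0 0 0 -.1816 .035;0 0 0 -.1816 .035;0 0 0 0 .035'; python3 - <<'E'
from h import *
np.set_printoptions(precision=4,suppress=True)
delta(.4533,.0154,.145,83.2)
s,_=snap("side"); cv2.imwrite("pics/s2.png",s)
g=s.astype(int); m=((g[:,:,2]-g[:,:,0])>28).astype(np.uint8); m[:100]=0;m[300:]=0;m[:,:200]=0;m[:,340:]=0
k=max(cv2.findContours(m,0,2)[0],key=cv2.contourArea);print(cv2.boundingRect(k),cv2.approxPolyDP(k,2,True)[:,0].tolist())
E
```

```text
time: 7.38
position: [0.4496, 0.0168, 0.1467]
tcp_rot: [-2.349, -2.081, 0.005]
contact_force: [0.8, 0.1, -1.3]
gripper_width: 0.0421
grasp_force: 40.0
shift [-0.0009  0.0038  0.0016] turn -0.0025 yaw 83.06 t 7.375
(272, 194, 68, 106) [[305, 194], [307, 242], [303, 247], [279, 249], [279, 267], [272, 269], [272, 278], [279, 283], [279, 299], [339, 299]]
```

```bash
python3 - <<'E'
from h import *
np.set_printoptions(precision=4,suppress=True)
s=cv2.imread("pics/s2.png"); h=cv2.cvtColor(s,cv2.COLOR_BGR2HSV)
m=((h[:,:,0]<14)&(h[:,:,1]>130)).astype(np.uint8)*255; m[:100]=0;m[300:]=0;m[:,:200]=0;m[:,340:]=0
m=cv2.morphologyEx(m,cv2.MORPH_OPEN,np.ones((3,3)))
k=max(cv2.findContours(m,0,2)[0],key=cv2.contourArea);print(cv2.boundingRect(k),cv2.approxPolyDP(k,2,True)[:,0].tolist())
P=observe()["position"]; z=.1467-.0031
a=np.radians(-6.8);X=np.array([np.cos(a),np.sin(a),0]);Y=np.array([-X[1],X[0],0])
for i,j,q in[(-1,-1,0),(1,-1,0),(-1,-1,.063),(1,-1,.063)]: print(i,j,q,proj("side",np.array([P[0],P[1],z+q])+.0215*(i*X+j*Y)))
E
```

```text
(248, 138, 20, 25) [[252, 138], [248, 162], [267, 162], [263, 138]]
-1 -1 0 [247.7954 181.9159]
1 -1 0 [269.0659 181.7733]
-1 -1 0.063 [246.2189 152.8793]
1 -1 0.063 [268.2058 152.686 ]
```

```bash
python3 steer.py '-.001 .0038 0 0 .035;0 0 .02 0 .035;0 0 .02 0 .035;0 0 .02 0 .035;0 0 .02 0 .035;0 0 .02 0 .035;0 0 0 0 .035'; python3 -c "
from h import *
delta(.4533,.0154,.0091,83.2)"
```

```text
time: 8.3
position: [0.4533, 0.0148, 0.0476]
tcp_rot: [-2.349, -2.083, 0.006]
contact_force: [-0.0, -1.6, -1.3]
gripper_width: 0.0422
grasp_force: 40.0
shift [0.0007 0.0001 0.0385] turn -0.0015 yaw 83.11 t 8.3
```

```bash
python3 - <<'E'
from h import *
t,_=snap("side"); i0=cv2.imread("pics/side0.png")
print(proj("side",np.array([.459,.069,.09])+.135*np.array([.1184,.993,0])), proj("side",np.array([.459,.069,.2])))
cv2.imwrite("pics/f1.png",cv2.resize(t[60:280,170:350],None,fx=2.7,fy=2.7,interpolation=2))
E
```

```text
[265.2825847  164.06269238] [260.8030695  142.00798248]
```

View pics/f1.png

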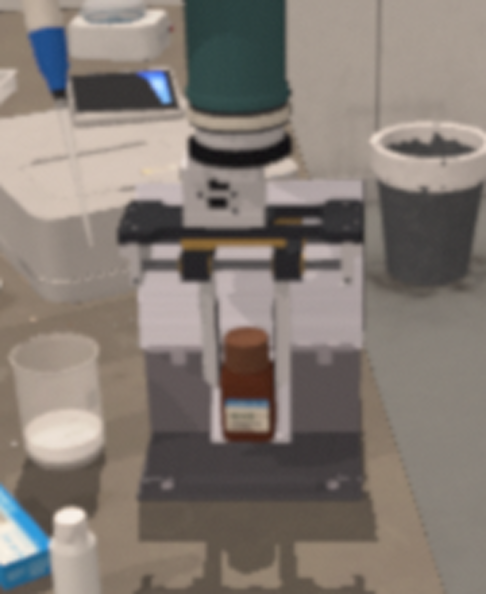

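The view shows the flap risen behind the gripper, and the bottle upright and centred over the paddle, at (248,385) in the crop. I'll carry on down.

```bash
python3 steer.py '.0007 0 .015 0 .035;0 0 .013 0 .035;0 0 .006 0 .035;0 0 .003 0 .035;0 0 0 0 .035'
```

```text
time: 8.98
position: [0.4544, 0.0157, 0.0119]
tcp_rot: [-2.349, -2.085, 0.002]
contact_force: [-0.5, -1.1, -2.5]
gripper_width: 0.0426
grasp_force: 40.0
```

```bash
python3 steer.py '0 0 .002 0 .035;0 0 .0015 0 .035;0 0 0 0 .035'
```

```text
time: 9.35
position: [0.4553, 0.0159, 0.0102]
tcp_rot: [2.349, 2.085, 0.001]
contact_force: [-1.8, -1.2, 4.5]
gripper_width: 0.042
grasp_force: 40.0
```

```bash
python3 steer.py '0 0 0 0 .094;0 0 0 0 .094;0 0 0 0 .094;0 0 0 0 .094;0 0 0 0 .094;0 0 -.04 0 .094;0 0 -.05 0 .094;0 0 -.05 0 .094;0 0 -.05 0 .094;0 0 -.05 0 .094;0 0 -.05 0 .094;0 0 0 0 .094'
python3 - <<'E'
from h import *
np.set_printoptions(precision=4,suppress=True)
s,_=snap("side"); cv2.imwrite("pics/s3.png",s); t,_=snap("top"); cv2.imwrite("pics/t3.png",t)
h=cv2.cvtColor(s,cv2.COLOR_BGR2HSV)
m=((h[:,:,0]<14)&(h[:,:,1]>110)).astype(np.uint8)*255; m[:150]=0;m[300:]=0;m[:,:220]=0;m[:,300:]=0
k=max(cv2.findContours(m,0,2)[0],key=cv2.contourArea);print(cv2.boundingRect(k),cv2.approxPolyDP(k,2,True)[:,0].tolist())
a=np.radians(-6.8);X=np.array([np.cos(a),np.sin(a),0]);Y=np.array([-X[1],X[0],0]); O=np.array([.4597,.069,0])
B=lambda x,y,z:O+x*X+y*Y+[0,0,z]
print("expect cap top",proj("side",B(0,-59,.09)*1 if 0 else B(0,-.0595,.09)),"base L/R",proj("side",B(-.0215,-.081,.006)),proj("side",B(.0215,-.081,.006)))
print("flap edge corners",proj("side",B(-.09,.03,.222)),proj("side",B(.09,.03,.222)))
E
```

```text
time: 10.85
position: [0.4567, 0.0158, 0.3037]
tcp_rot: [2.344, 2.081, 0.01]
contact_force: [-0.4, -0.2, -0.7]
gripper_width: 0.0938
grasp_force: 0.0
(254, 199, 20, 36) [[260, 199], [256, 201], [254, 223], [270, 223], [272, 234], [268, 200]]
expect cap top [261.4842 201.6629] base L/R [252.3392 240.8218] [272.3116 240.7725]
flap edge corners [219.4214 127.5444] [303.8588 126.6465]
```

```bash
python3 steer.py '.0463 0 0 0 .048;.0463 0 0 0 .048;.0463 0 0 0 .048;0 0 0 0 .048'
python3 - <<'E'
from h import *
np.set_printoptions(precision=4,suppress=True)
im,p=snap("wrist"); np.savez("pics/w2.npz",p=p[0],r=p[1]); cv2.imwrite("pics/w2.png",im); delta(.4698,.1534,.3037,83.2)
a=np.radians(-6.8);X=np.array([np.cos(a),np.sin(a),0]);Y=np.array([-X[1],X[0],0]); O=np.array([.4597,.069,0])
c=eyes.calibration("wrist");M=np.array(c["mount"]);K=np.array(c["K"]);R=Ro.from_rotvec(p[1]).as_matrix()
def pw(W): q=M[:3,:3].T@(R.T@(W-p[0])-M[:3,3]); q=K@q; return q[:2]/q[2]
for n,x,y,z in[("rim",-.09,.132,.085),("rim",.09,.132,.085),("L",-.038,.085,.075),("R",.038,.085,.075),("Lj",-.038,.085,.062)]: print(n,pw(O+x*X+y*Y+[0,0,z]))
h=cv2.cvtColor(im,cv2.COLOR_BGR2HSV)
# circles of vial cap / jar lid
g=cv2.medianBlur(im,3); g=cv2.cvtColor(g,cv2.COLOR_BGR2GRAY)
C=cv2.HoughCircles(g,cv2.HOUGH_GRADIENT,1,25,param1=80,param2=14,minRadius=8,maxRadius=28)
for u,v,r in (C[0] if C is not None else []): print(u,v,r,h[int(v),int(u)])
E
```

```text
time: 11.45
position: [0.4702, 0.156, 0.2954]
tcp_rot: [-2.342, -2.089, 0.008]
contact_force: [-0.5, -0.3, -0.3]
gripper_width: 0.0577
grasp_force: 0.0
shift [-0.0012 -0.0004 -0.0077] turn 0.0022 yaw 83.33 t 11.5
rim [216.5314 145.7908]
rim [344.5123 146.497 ]
L [254.5466 177.923 ]
R [306.0315 178.2324]
Lj [255.2807 176.5433]
187.5 228.5 19.3 [ 22  33 194]
72.5 10.5 27.4 [ 22  28 203]
306.5 177.5 13.6 [ 19  67 179]
287.5 343.5 14.9 [ 19  63 109]
97.5 244.5 15.8 [ 20  57 107]
248.5 346.5 25.2 [ 20  64 100]
219.5 339.5 12.2 [ 18  34 148]
253.5 177.5 8.8 [ 45  65 148]
168.5 245.5 19.3 [ 20  49 130]
118.5 217.5 12.1 [ 19  64 100]
66.5 265.5 22.5 [84 93 71]
403.5 329.5 11.0 [ 20 160  94]
279.5 268.5 14.4 [ 11 122  69]
327.5 343.5 21.8 [ 17  58 109]
317.5 235.5 12.2 [  5  21 146]
11.5 242.5 16.3 [80 92 61]
149.5 277.5 19.4 [15 25 41]
383.5 311.5 14.9 [ 0 19 82]
```

```bash
python3 - <<'E'
from h import *
np.set_printoptions(precision=4,suppress=True)
f=np.load("pics/w2.npz"); pose=(f["p"],f["r"])
v=plane("wrist",(253.5,177.5),.075,pose); j=plane("wrist",(306.5,177.5),.062,pose); print(v,j,np.linalg.norm(v-j))
a=np.radians(-6.8);X=np.array([np.cos(a),np.sin(a),0]);Y=np.array([-X[1],X[0],0]); O=np.array([.4597,.069,0])
for q in(v,j): print((q-O)@X,(q-O)@Y)
delta(v[0],v[1],.12,83.2)
E
```

```text
[0.4306 0.1587 0.075 ] [0.5092 0.1477 0.062 ] 0.08039688793216601
-0.03953659868085371 0.08562130599826612
0.039785810187413145 0.0840041973090436
shift [-0.0001 -0.0391  0.1762] turn 0.0022 yaw 83.33 t 11.5
```

```bash
python3 steer.py '0 -.0391 0 .002 .048;0 0 .05 0 .048;0 0 .05 0 .048;0 0 .05 0 .048;0 0 .025 0 .048;0 0 0 0 .048'
python3 - <<'E'
from h import *
np.set_printoptions(precision=4,suppress=True)
im,p=snap("wrist"); cv2.imwrite("pics/w3.png",im)
c=eyes.calibration("wrist");M=np.array(c["mount"]);K=np.array(c["K"]);R=Ro.from_rotvec(p[1]).as_matrix()
def pw(W): q=M[:3,:3].T@(R.T@(W-p[0])-M[:3,3]); q=K@q; return q[:2]/q[2]
print("expect",pw(np.array([.4306,.1587,.075])))
g=cv2.cvtColor(cv2.medianBlur(im,3),cv2.COLOR_BGR2GRAY); h=cv2.cvtColor(im,cv2.COLOR_BGR2HSV)
C=cv2.HoughCircles(g,cv2.HOUGH_GRADIENT,1,15,param1=80,param2=12,minRadius=11,maxRadius=22)
for u,v,r in C[0]:
  if 220<u<400 and 130<v<260: print(u,v,r,h[int(v),int(u)],plane("wrist",(u,v),.075,p),R.T@(plane("wrist",(u,v),.075,p)-p[0]))
E
```

```text
time: 12.25
position: [0.4299, 0.1566, 0.1204]
tcp_rot: [-2.351, -2.079, 0.01]
contact_force: [0.4, 0.5, -0.3]
gripper_width: 0.0481
grasp_force: 0.0
expect [280.3644 203.9512]
362.5 201.5 21.4 [ 20  64 195] [0.5045 0.1521 0.075 ] [0.0048 0.0748 0.0449]
279.5 204.5 13.4 [ 42  63 159] [0.4298 0.1583 0.075 ] [ 0.0018 -0.0001  0.0454]
277.5 232.5 15.4 [15 34 75] [0.4247 0.1319 0.075 ] [-0.0251 -0.0019  0.0455]
```

```bash
python3 steer.py '.0018 0 .03 0 .048;0 0 .03 0 .048;0 0 .03 0 .048;0 0 .025 0 .048;0 0 0 0 .048;0 0 0 0 .02;0 0 0 0 .02;0 0 0 0 .02;0 0 0 0 .02;0 0 0 0 .02' 10
```

```text
time: 13.55
position: [0.4337, 0.1606, 0.0101]
tcp_rot: [2.351, 2.082, 0.003]
contact_force: [-0.7, 0.6, 6.3]
gripper_width: 0.025
grasp_force: 10.1
```

```bash
python3 steer.py '0 0 -.02 0 .02;0 0 -.03 0 .02;0 0 0 0 .02'; python3 steer.py '0 0 -.05 0 .02;0 0 -.05 0 .02;0 0 -.05 0 .02;0 0 -.05 0 .02;0 0 -.035 0 .02;0 0 0 0 .02'
python3 - <<'E'
from h import *
np.set_printoptions(precision=4,suppress=True)
im,p=snap("wrist"); cv2.imwrite("pics/w4.png",im)
s,_=snap("side"); cv2.imwrite("pics/s4.png",s); t,_=snap("top"); cv2.imwrite("pics/t4.png",t)
g=cv2.cvtColor(cv2.medianBlur(im,3),cv2.COLOR_BGR2GRAY); h=cv2.cvtColor(im,cv2.COLOR_BGR2HSV)
C=cv2.HoughCircles(g,cv2.HOUGH_GRADIENT,1,15,param1=80,param2=12,minRadius=11,maxRadius=35)
for u,v,r in C[0]:
  if 220<u<400 and 130<v<300: print(u,v,r,h[int(v),int(u)])
# dish in top view by difference from plain bench, circle fit
for n in("top0","t4"):
  i=cv2.imread(f"pics/{n}.png"); g=cv2.cvtColor(i,cv2.COLOR_BGR2GRAY)[220:290,355:425]
  D=cv2.HoughCircles(cv2.medianBlur(g,3),cv2.HOUGH_GRADIENT,1,20,param1=60,param2=8,minRadius=14,maxRadius=19)
  for u,v,r in D[0][:3]: print(n,u+355,v+220,r,plane("top",(u+355,v+220),.014))
E
```

```text
time: 13.92
position: [0.4345, 0.1607, 0.0607]
tcp_rot: [2.35, 2.081, 0.007]
contact_force: [-0.3, 0.6, -0.4]
gripper_width: 0.0254
grasp_force: 10.1
time: 14.68
position: [0.4338, 0.1606, 0.2951]
tcp_rot: [2.35, 2.082, 0.005]
contact_force: [-0.3, -0.9, -0.7]
gripper_width: 0.0252
grasp_force: 10.1
279.5 259.5 22.8 [ 38  51 159]
272.5 243.5 32.2 [ 21  35 202]
328.5 178.5 13.2 [ 19  66 185]
324.5 197.5 11.8 [15 35 73]
280.5 229.5 17.4 [ 17  43 166]
355.5 276.5 29.9 [60  7 39]
251.5 297.5 28.8 [ 0  6 81]
273.5 204.5 28.8 [ 15  25 103]
332.5 266.5 21.7 [24 40 32]
290.5 248.5 16.6 [ 46  67 134]
247.5 247.5 18.8 [ 18  24 157]
310.5 292.5 28.8 [26 28 63]
341.5 191.5 21.7 [  6  25 102]
299.5 199.5 18.5 [ 13  22 103]
336.5 221.5 16.0 [17 19 95]
365.5 213.5 15.6 [ 19  54 113]
top0 390.5 251.5 17.2 [ 0.3844 -0.3575  0.014 ]
t4 389.5 252.5 16.0 [ 0.3819 -0.3549  0.014 ]
```

```bash
python3 - <<'E'
from h import *
np.set_printoptions(precision=4,suppress=True)
c=eyes.calibration("wrist");M=np.array(c["mount"]);K=np.array(c["K"])
for ze in(.03,.04,.05,.06,.065,.07):
  q=K@(M[:3,:3].T@(np.array([0,0,-ze])-M[:3,3])); print(ze,q[:2]/q[2], K[0,0]*.014/q[2])
print("dish side",plane("side",(233,365),.014))
s=cv2.imread("pics/s4.png");h=cv2.cvtColor(s,cv2.COLOR_BGR2HSV)
P=observe()["position"]
for dz in(-.02,0,.04,.07): print(dz,proj("side",P+[0,0,dz]))
m=((h[:,:,0]<14)&(h[:,:,1]>110)).astype(np.uint8)*255; m[:150]=0;m[300:]=0;m[:,:220]=0;m[:,300:]=0
k=max(cv2.findContours(m,0,2)[0],key=cv2.contourArea);print("bottle",cv2.boundingRect(k))
# flap: bright unsaturated in side view
b=((h[:,:,2]>150)&(h[:,:,1]<40)).astype(np.uint8); ys,xs=np.nonzero(b[90:200,215:310]); print("flap rows",ys.min()+90,ys.max()+90,"cols",xs.min()+215,xs.max()+215)
delta(.383,-.3563,.25,-96.8+180)
E
```

```text
0.03 [279.7257 234.9571] 21.0690823636272
0.04 [279.7491 240.4011] 22.147075042894418
0.05 [279.7749 246.4322] 23.341326338865542
0.06 [279.8037 253.1509] 24.671715481950297
0.065 [279.8194 256.8058] 25.3954496433861
0.07 [279.836  260.6817] 26.16292787906506
dish side [ 0.3827 -0.357   0.014 ]
-0.02 [244.5747  97.0806]
0 [244.0919  87.9416]
0.04 [243.0978  69.123 ]
0.07 [242.3261  54.5147]
bottle (253, 199, 21, 36)
flap rows 90 199 cols 215 309
shift [-0.5185  0.014   0.0416] turn -0.0024 yaw 83.06 t 14.825
```

```bash
python3 steer.py '-.03 .0013 0 0 .02;-.05 .0013 0 0 .02;-.05 .0013 0 0 .02;-.05 .0013 0 0 .02;-.05 .0013 0 0 .02;-.05 .0013 0 0 .02;-.05 .0013 0 0 .02;-.05 .0013 0 0 .02;-.05 .0013 0 0 .02;-.05 .0013 0 0 .02;-.0385 .0013 0 0 .02;0 0 0 0 .02'
python3 - <<'E'
from h import *
np.set_printoptions(precision=4,suppress=True)
delta(.383,-.3563,.05,83.2)
im,p=snap("wrist"); cv2.imwrite("pics/w5.png",im); s,_=snap("side"); cv2.imwrite("pics/s5.png",s)
h=cv2.cvtColor(s,cv2.COLOR_BGR2HSV)
b=((h[:,:,2]>150)&(h[:,:,1]<40)).astype(np.uint8)*255
print("flap white rows by col",{c:(int(np.nonzero(b[100:230,c])[0].min()+100),int(np.nonzero(b[100:230,c])[0].max()+100)) for c in(228,245,280,296) if b[100:230,c].any()})
m=((h[:,:,0]<14)&(h[:,:,1]>110)).astype(np.uint8)*255; m[:150]=0;m[300:]=0;m[:,:220]=0;m[:,300:]=0
k=max(cv2.findContours(m,0,2)[0],key=cv2.contourArea);print("bottle",cv2.boundingRect(k))
E
```

```text
time: 16.32
position: [0.383, -0.3575, 0.2894]
tcp_rot: [-2.35, -2.074, 0.0]
contact_force: [-0.3, -0.4, -0.4]
gripper_width: 0.0255
grasp_force: 10.1
shift [0.     0.0012 0.2394] turn -0.006 yaw 82.86 t 16.325
flap white rows by col {228: (123, 178), 245: (101, 188), 280: (100, 188), 296: (100, 188)}
bottle (254, 199, 20, 36)
```

```bash
python3 steer.py '0 .0012 .05 0 .02;0 0 .05 0 .02;0 0 .05 0 .02;0 0 .05 0 .02;0 0 .04 0 .02;0 0 .03 0 .02;0 0 0 0 .02'
python3 - <<'E'
from h import *
np.set_printoptions(precision=4,suppress=True)
P=observe()["position"]; print(P)
s,_=snap("side"); cv2.imwrite("pics/s6.png",s)
print("base pred",proj("side",[.383,-.3563,P[2]+.005]),"floor",proj("side",[.383,-.3563,.003]))
E
```

```text
time: 17.3
position: [0.384, -0.3526, 0.0208]
tcp_rot: [-2.345, -2.081, -0.0]
contact_force: [0.3, 0.5, 0.0]
gripper_width: 0.0255
grasp_force: 10.1
[ 0.384  -0.3526  0.0208]
base pred [232.6885 358.9704] floor [233.6677 369.7944]
```

```bash
python3 steer.py '-.0037 0 .008 0 .02;0 0 .006 0 .02;0 0 .003 0 .02;0 0 0 0 .02'
```

```text
time: 17.85
position: [0.3849, -0.36, 0.0067]
tcp_rot: [-2.352, -2.083, 0.0]
contact_force: [-0.5, 0.7, -0.0]
gripper_width: 0.0254
grasp_force: 10.1
```

```bash
python3 steer.py '0 0 .003 0 .02;0 0 0 0 .02'
```

```text
time: 18.1
position: [0.3849, -0.3599, 0.0036]
tcp_rot: [-2.352, -2.083, 0.0]
contact_force: [-0.4, 0.0, -0.4]
gripper_width: 0.0251
grasp_force: 10.1
```

```bash
python3 steer.py '0 0 .003 0 .02;0 0 0 0 .02'
```

```text
time: 18.35
position: [0.3849, -0.3598, 0.0005]
tcp_rot: [-2.351, -2.083, 0.0]
contact_force: [0.5, 0.2, -0.8]
gripper_width: 0.0254
grasp_force: 10.1
```

```bash
python3 steer.py '0 0 .002 0 .02;0 0 0 0 .02'
```

```text
time: 18.6
position: [0.3849, -0.3599, -0.0014]
tcp_rot: [-2.351, -2.083, 0.0]
contact_force: [0.4, -0.6, -0.1]
gripper_width: 0.0254
grasp_force: 10.1
```

```bash
python3 steer.py '0 0 .0015 0 .02;0 0 0 0 .02'
```

```text
time: 18.85
position: [0.3851, -0.3604, -0.0018]
tcp_rot: [2.351, 2.082, -0.001]
contact_force: [-1.9, 1.6, 4.2]
gripper_width: 0.0254
grasp_force: 10.1
```

```bash
python3 steer.py '0 0 .001 0 .02;0 0 0 0 .02'; python3 - <<'E'
from h import *
P=observe()["position"]
s,_=snap("side"); cv2.imwrite("pics/s7.png",s); h=cv2.cvtColor(s,cv2.COLOR_BGR2HSV)
for r in range(335,392,3): print(r,[tuple(map(int,h[r,c])) for c in(228,234,240)])
E
```

```text
time: 19.1
position: [0.3851, -0.3607, -0.002]
tcp_rot: [2.351, 2.082, -0.001]
contact_force: [-3.0, 1.6, 8.2]
gripper_width: 0.0253
grasp_force: 10.2
335 [(15, 58, 167), (15, 57, 166), (10, 35, 132)]
338 [(24, 46, 190), (43, 62, 177), (13, 39, 137)]
341 [(55, 111, 147), (49, 73, 192), (22, 34, 189)]
344 [(54, 104, 164), (53, 96, 172), (18, 35, 203)]
347 [(43, 53, 212), (45, 59, 203), (13, 33, 163)]
350 [(17, 25, 231), (14, 30, 223), (14, 32, 158)]
353 [(13, 33, 218), (12, 34, 205), (13, 34, 173)]
356 [(13, 34, 216), (12, 34, 205), (11, 48, 161)]
359 [(11, 47, 184), (12, 40, 187), (7, 156, 88)]
362 [(7, 186, 96), (6, 182, 91), (7, 180, 82)]
365 [(7, 180, 95), (7, 183, 88), (17, 58, 133)]
368 [(9, 77, 149), (13, 41, 198), (38, 48, 134)]
371 [(8, 84, 140), (14, 36, 203), (13, 40, 159)]
374 [(8, 85, 138), (12, 41, 206), (3, 107, 172)]
377 [(16, 36, 200), (3, 114, 186), (23, 23, 204)]
380 [(32, 17, 211), (32, 18, 210), (34, 18, 213)]
383 [(38, 13, 224), (39, 11, 225), (43, 10, 229)]
386 [(42, 11, 224), (42, 15, 223), (42, 16, 206)]
389 [(33, 18, 156), (30, 18, 152), (25, 25, 131)]
```

```bash
python3 steer.py '0 0 -.0015 0 .026;0 0 0 0 .05;0 0 0 0 .06;0 0 0 0 .06;0 0 0 0 .06;0 0 -.03 0 .06;0 0 -.05 0 .06;0 0 -.05 0 .06;0 0 -.05 0 .06;0 0 0 0 .06'
python3 - <<'E'
from h import *
np.set_printoptions(precision=4,suppress=True)
R=Ro.from_rotvec(observe()["tcp_rot"]).as_matrix()
im,p=snap("wrist"); cv2.imwrite("pics/w8.png",im); s,_=snap("side"); cv2.imwrite("pics/s8.png",s)
g=cv2.cvtColor(cv2.medianBlur(im,3),cv2.COLOR_BGR2GRAY); h=cv2.cvtColor(im,cv2.COLOR_BGR2HSV)
C=cv2.HoughCircles(g,cv2.HOUGH_GRADIENT,1,12,param1=80,param2=12,minRadius=9,maxRadius=45)
for u,v,r in C[0]:
  if 230<u<330 and 130<v<260: print(u,v,r,h[int(v),int(u)],"top",plane("wrist",(u,v),.063,p),"rim",plane("wrist",(u,v),.014,p))
# vial silhouette in side view: saturated/green cap and red/brown content columns
hs=cv2.cvtColor(s,cv2.COLOR_BGR2HSV)
m=((hs[:,:,0]<10)&(hs[:,:,1]>90)).astype(np.uint8)*255; m[:330]=0; m[395:]=0; m[:,:200]=0; m[:,268:]=0
for r in range(355,382,3):
  x=np.nonzero(m[r])[0]; print(r,(x.min(),x.max()) if len(x) else None)
d=((hs[:,:,0]>40)&(hs[:,:,0]<60)&(hs[:,:,1]>65)).astype(np.uint8); y,x=np.nonzero(d[325:352,210:260]); print("cap",x.min()+210,x.max()+210,y.min()+325,y.max()+325)
print("expect top/base",proj("side",[.3851,-.3604,.063]),proj("side",[.3851,-.3604,.003]))
E
```

```text
time: 20.4
position: [0.387, -0.3622, 0.1835]
tcp_rot: [2.344, 2.076, -0.0]
contact_force: [0.1, -0.1, 0.4]
gripper_width: 0.06
grasp_force: 0.0
274.5 175.5 30.2 [  9 134  84] top [ 0.3842 -0.3458  0.063 ] rim [ 0.3829 -0.3535  0.014 ]
275.5 189.5 11.8 [ 47  82 130] top [ 0.3833 -0.3621  0.063 ] rim [ 0.3819 -0.3722  0.014 ]
278.5 163.5 18.8 [ 41  27 133] top [ 0.3903 -0.3328  0.063 ] rim [ 0.3899 -0.3387  0.014 ]
261.5 176.5 18.5 [ 45  23 132] top [ 0.3694 -0.3451  0.063 ] rim [ 0.3659 -0.3528  0.014 ]
287.5 190.5 14.9 [ 32  29 143] top [ 0.3969 -0.3649  0.063 ] rim [ 0.3974 -0.3754  0.014 ]
261.5 188.5 15.1 [ 51  25 133] top [ 0.3675 -0.3589  0.063 ] rim [ 0.3637 -0.3686  0.014 ]
299.5 215.5 13.6 [ 20  66 105] top [ 0.4075 -0.3965  0.063 ] rim [ 0.4096 -0.4116  0.014 ]
355 None
358 (np.int64(239), np.int64(241))
361 (np.int64(226), np.int64(241))
364 (np.int64(226), np.int64(239))
367 (np.int64(226), np.int64(227))
370 (np.int64(226), np.int64(227))
373 (np.int64(227), np.int64(241))
376 (np.int64(229), np.int64(238))
379 None
cap 225 237 338 346
expect top/base [232.5191 342.5373] [235.1119 371.8071]
```

```bash
python3 -c "
from rig import ctrl, eyes, observe
print(ctrl.finish_job())"
```

```text
the job is handed in; nothing more can be done
None
```

I handed the job in at about 20 s. My last camera measurements put the vial upright in the dish about 9 mm off centre. I last checked the flap and bottle just before lowering the vial, and the bottle was still holding the flap open. The hand-in printed no verdict.

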